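# Mesh the splined clutch key in the saw gearbox and hold it down

### The arm

A 7-joint arm with a two-finger parallel gripper is mounted at the origin on the work surface. World frame = base frame: x ahead of the robot, y to its left, z up, the work surface at z = 0. Lengths are in m, angles in rad, forces in N, time in s.
With the tool pointing down it reaches from about 0.4 to 0.85 m from the base axis. Payload 10.4 kg.
Tool frame: the origin (TCP) lies at the very end of the fingers, on their centre line; the grasp point (between the pads) lies 19 mm behind it; z points along the fingers, y is the line along which they close (so a half turn about z gives the same grasp; the last joint's range is limited). The gripper opens to 87 mm and grips with 3 to 60 N. Pads are 19 mm wide; open, the fingers measure 117 mm over their backs; the gripper's body (75 mm by 190 mm) begins 51 mm behind the grasp point.
Start: joints at [-1.281, 0.332, -0.065, 1.46, 0.022, 1.35, -0.088], TCP at [0.192, 0.595, 0.223] pointing down, gripper open.
Joint ranges: [-2.6, 2.6], [-0.5, 2.12], [-1.47, 1.34], [0.16, 2.42], [-1.27, 4.41], [0.06, 2.06], [-2.6, 2.6]. Speed limits (rad/s): [2.22, 2.22, 2.79, 2.79, 3.14, 3.14, 3.14].

### API

Orientations are given as a 3x3 rotation matrix whose columns are the frame's x, y, z axes.
In Python, from station import manip gives the robot as it stands. The module is installed in compiled form; this text tells all that it offers. Calls block until the motion is done:
- manip.move_to(position, orientation): joint-space move of the TCP to a pose.
- manip.servo_line(position, speed=0.15, rot=None, until_force=None): straight line of the TCP; rot=None keeps the orientation; speed is the mean speed in m/s. With until_force (N) it stops when the force on the tool has changed by that much, and returns True; else False.
- manip.goto_joints(angles): joint-space move.
- manip.move_gripper(opening, effort=None): finger opening in m; effort is the grip in N (None keeps the last); returns when the fingers have stopped.
- manip.hold(seconds).
- manip.ik(position, orientation): joint angles nearest the present ones, or None.
- manip.snapshot(name): name is "side" or "top" or "wrist"; returns the picture (480x640x3 uint8, blue, green, red); there is no depth.
- manip.camera_params(name): a dict with "fx", "fy", "cx", "cy" (pixels), "world_from_camera" (4x4, takes a point from camera to world coordinates); the wrist camera has in their place "tool_from_camera" (4x4, takes a point from camera to tool coordinates, whose origin is the TCP and whose axes are the flange's). Camera axes: x right, y down, z forward; pixel columns grow to the right and rows downward; lengths in m; the calibration is good to about 2 mm. A picture is of the moment at which its call begins: read the wrist's pose just before it. camera_params takes no time and is no camera call.
A pose or a line that the arm cannot do raises manip.Unreachable and nothing moves.
- manip.close_job(): hands the job in; it is judged then, once.
Trained networks look in the newest picture that a camera, given by its name, has taken for a name from the list of things; names that differ only in an ending like _2 or _b are one class to them, and where a whole thing is asked for, a point or a joint stands for the part that bears it (a point fixed in the world has none). Each returns a list of dicts, best first, with "p" (0 to 1); they miss things now and then, are a little off and sometimes report something else, mostly with a low value. They report only what shows in the picture. A call takes as long as a camera call. They do not tell look-alikes from the thing itself.
- manip.spot_in(camera, label): "point" ([x, y, z] in m, in world coordinates, good to about 4 mm: the middle of the surface that is visible of it).
- manip.trace(camera, label): "region" (480x640 bool, what is visible of it).
Readings, each from a call of its own:
- manip.current_time(): time.
- manip.current_joint_positions(): joint angles.
- manip.current_joint_vel(): joint speeds.
- manip.current_tau(): joint torques, N m.
- manip.current_tool_pos(): TCP position.
- manip.current_ee_rot(): TCP orientation.
- manip.current_contact_force(): force on the tool from outside, world axes, zero at the start.
- manip.current_ft_torque(): the same for the moment, N m.
- manip.current_opening(): finger opening in m.
- manip.current_finger_force(): force on a finger pad.
Only numpy, scipy, OpenCV 4.12 (cv2) and the standard library are available. Lean on these libraries where they do the work, as an engineer would, in place of code of your own. Each camera call takes 0.05 s, during which the arm holds its last target. There are 200 camera calls.

### The job

Take the red-handled key out of the rack, set its splined stem in the socket on top of the green saw gearbox, turn it until the splines mesh, and push it straight down against the spring until its collar sits on the socket rim. The spring pushes the key back up, so finish while still gripping the key and pressing it fully home: do not let go. Leave the other two keys in the rack and do not shove the things lying around.

Things in the scene. Friction and masses are not known exactly. Their poses are not given: they have to be found in the camera images.
- red_key: Loose steel key with a red handle, 200 to 300 g, upright in one of the rack's holes. Origin at the stem's tip on the axis, z up. From the tip: round pilot nose, radius 10 mm with tapered end, z 0 to 8 mm; six ribs (splines), z 8 to 30; collar, radius 24, z 30 to 36; neck, radius 8, z 36 to 50; handle z 50 to 80. The ribs lie at 0, 60, 120.. degrees from its x axis.
- red_grip (a point): Centre of the red key's handle block, 65 mm above the key's origin, same axes. The block is 56 mm long along the key's x, 22 mm thick along its y (grip it across the 22 mm), 30 mm high.
- red_collar (a point): Point on the red key's axis at the underside of its collar, 30 mm above its origin. The ribs below it are 5 mm wide and reach to radius 16.2 mm (their lowest 5 mm: 2.6 mm wide, to radius 15 mm).
- gearbox: Fixed green gearbox, foot 170 x 130 mm, housing 68 mm high, with a hexagonal dark steel boss on top (56 mm across flats, rim 90 mm above the table) that holds the splined socket. Origin under its centre, on the table, on the socket's axis; z up.
- socket (a point): Centre of the socket mouth, at rim height; gearbox axes. The socket does not turn. Bore radius 11.3 mm; six slots 8.4 mm wide, out to radius 18.4 mm, at 0, 60, 120.. degrees from x, between steel teeth flush with the rim. The key fits in any of six turns, with about 6 degrees of play either way; unmeshed, its ribs stand on the teeth with the nose 8 mm in the bore.
- plunger (a joint): Brass spring plunger inside the bore, pushed down by the key's nose: 0 at rest (its top 10 mm below the rim), grows downward in m, 0.020 when the key's collar sits on the rim. The spring pushes up with 4.5 N at 0 and 9.5 N at 0.020, more than the key's weight.
- rack: Fixed wooden key rack, 90 x 300 x 45 mm high. Origin under its centre; three through holes of 39 mm diameter on its y axis at y = -100, 0 and +100 mm. A key's collar rests on its top, so the key's tip is 15 mm above the table and its handle centre 80 mm; the stem goes 30 mm deep and must be lifted out straight.
- yellow_key: Loose key of the same outline as the red key (handle, collar and origin alike) but with a yellow handle and a square stem: the wrong key, stays in the rack.
- blue_key: Loose key of the same outline as the red key (handle, collar and origin alike) but with a blue handle and a plain round stem: the wrong key, stays in the rack.
- wrench: Loose steel wrench lying flat, along its x axis (bystander).
- oil: Loose orange oil bottle, 56 mm diameter, 120 mm high, standing; origin under its centre (bystander).
- offcut: Loose pale wood offcut 160 x 60 x 25 mm lying flat; origin under its centre (bystander).
- brush: Loose bench brush lying along its x axis (bystander).
- try_square: Loose carpenter's try square lying flat: stock 100 mm, blade 150 mm along its x axis (bystander).
Mind the look-alikes: they are no part of the job. What is shaped like the red_key but black or purple is not meant.

How it is judged:
By the outcome, as a careful person would: the job done as asked, in the order asked, and still so for the second after the job is handed in, while the arm keeps its last pose, push and grip.
It also fails if it takes over 45 s, if anything falls off the work surface, if the arm or the gripper's body presses on something with over 40 N, if the wrist force passes 120 N, or if a joint passes its speed limit or range.

## Working session

There is one attempt and no reset: what is moved stays moved. The work goes in short steps, each a Python script; the robot and the scene stay as the last script left them, time stands still between calls to the robot, and variables do not carry over. Pictures are saved under pics/ and viewed, at most 10 in all, crops included, and the job is handed in when it is done.

```bash
mkdir -p pics
python3 - <<'E'
from station import manip
import cv2,numpy as np
for c in("top","side"):
    im=manip.snapshot(c); cv2.imwrite(f"pics/{c}0.png",im)
    p=manip.camera_params(c); print(c,p["fx"],p["cx"],p["cy"],np.round(p["world_from_camera"],3).tolist())
    for l in("red_key","gearbox","rack","socket","yellow_key","blue_key"):
        print(l,[(np.round(d["point"],3).tolist(),round(d["p"],2)) for d in manip.spot_in(c,l)][:4])
print(manip.current_time(), manip.current_ee_rot(), manip.camera_params("wrist"))
E
```

```text
top 508.3881435519802 327.70097250525305 232.37791920950224 [[-0.075, -0.976, 0.203, 0.275], [-0.997, 0.072, -0.02, 0.016], [0.005, -0.204, -0.979, 1.51], [0.0, 0.0, 0.0, 1.0]]
red_key [([0.352, 0.253, 0.078], 0.7), ([0.467, 0.262, 0.096], 0.57), ([0.627, 0.178, 0.076], 0.55)]
gearbox [([0.503, -0.242, 0.066], 0.74)]
rack [([0.484, 0.17, 0.042], 0.56), ([0.487, 0.172, 0.092], 0.41)]
socket [([0.504, -0.239, 0.066], 0.94), ([0.671, -0.339, 0.016], 0.41)]
yellow_key [([0.671, -0.339, 0.015], 0.63), ([0.49, 0.174, 0.092], 0.6)]
blue_key [([0.512, 0.082, 0.092], 0.76)]
side 502.64666013747683 308.2255867302988 238.81166822151476 [[-0.977, -0.135, 0.166, 0.298], [-0.214, 0.598, -0.773, 1.149], [0.005, -0.79, -0.613, 0.99], [0.0, 0.0, 0.0, 1.0]]
red_key [([0.63, 0.189, 0.063], 0.95), ([0.349, 0.268, 0.06], 0.6), ([0.466, 0.279, 0.078], 0.58)]
gearbox [([0.51, -0.214, 0.06], 0.86), ([0.628, 0.567, 0.008], 0.19)]
rack [([0.474, 0.251, 0.046], 0.93), ([0.507, -0.214, 0.054], 0.33)]
socket [([0.511, -0.213, 0.056], 0.96)]
yellow_key [([0.487, 0.182, 0.08], 0.9), ([0.473, 0.252, 0.048], 0.6)]
blue_key [([0.508, 0.085, 0.077], 0.78)]
0.7 [[-9.51463754e-01  3.07760824e-01  3.40021400e-06]
 [ 3.07760821e-01  9.51463743e-01  1.48736381e-04]
 [ 4.25400509e-05  1.42563729e-04 -9.99999989e-01]] {'fx': 373.5956675704803, 'fy': 373.5956675704803, 'cx': 321.93294820104865, 'cy': 248.91676305409237, 'tool_from_camera': array([[ 7.38449069e-04, -9.64475312e-01, -2.64171966e-01,
         7.23461730e-02],
       [ 9.99999725e-01,  6.96132863e-04,  2.53796448e-04,
         3.42060224e-04],
       [-6.08816221e-05, -2.64172080e-01,  9.64475561e-01,
        -1.62940407e-01],
       [ 0.00000000e+00,  0.00000000e+00,  0.00000000e+00,
         1.00000000e+00]])}
```

View pics/top0.png

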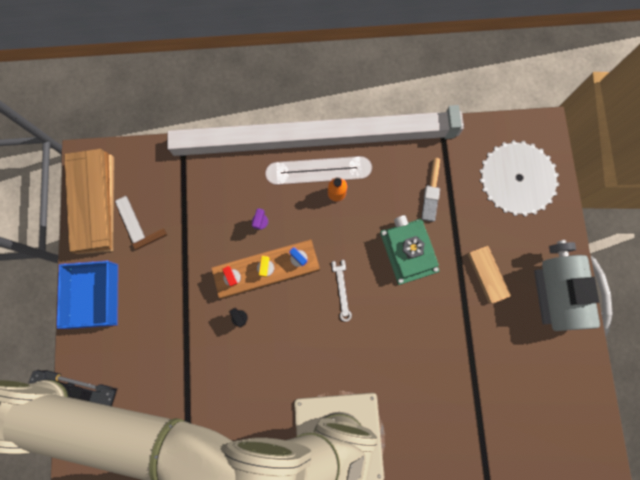

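View pics/side0.png

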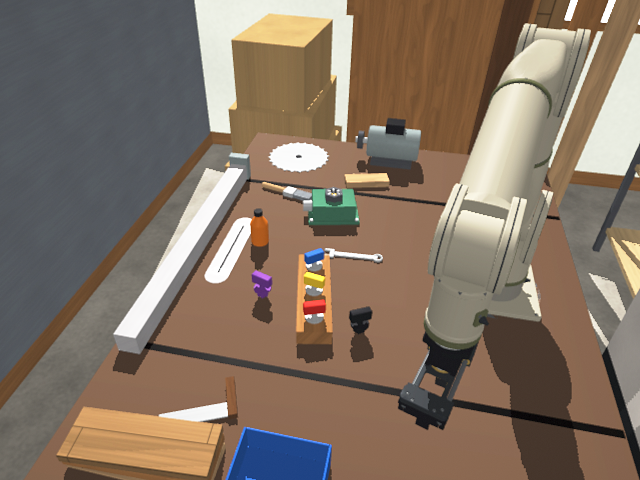

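Look-alikes in the top view: red-handled key in the rack (231,276), purple (260,218) and black (238,317) standing on the table. Only the one at (231,276) is red and in a rack hole; I'll confirm it with the wrist camera. I'll look at the socket first, then the key.

```bash
cat > h.py <<'E'
from station import manip
import cv2,numpy as np
def R(a): # tool x at angle a (deg), pointing down
    c,s=np.cos(np.radians(a)),np.sin(np.radians(a)); return np.array([[c,s,0],[s,-c,0],[0,0,-1.]])
def shot(name):
    T=np.eye(4);T[:3,:3]=manip.current_ee_rot();T[:3,3]=manip.current_tool_pos()
    im=manip.snapshot("wrist");p=manip.camera_params("wrist");W=T@p["tool_from_camera"]
    cv2.imwrite(f"pics/{name}.png",im);np.save(f"pics/{name}.npy",W);return im,W,p
def px2w(uv,z,W,p):
    uv=np.atleast_2d(uv).astype(float)
    d=np.c_[(uv[:,0]-p["cx"])/p["fx"],(uv[:,1]-p["cy"])/p["fy"],np.ones(len(uv))]@W[:3,:3].T
    return W[:3,3]+d*((z-W[2,3])/d[:,2])[:,None]
def w2px(P,W,p):
    q=(np.atleast_2d(P)-W[:3,3])@W[:3,:3]; return np.c_[p["fx"]*q[:,0]/q[:,2]+p["cx"],p["fy"]*q[:,1]/q[:,2]+p["cy"]]
E
python3 - <<'E'
from h import *
for n,P in(("gear",[.507,-.235,.25]),("key",[.467,.268,.26])):
    for a in range(0,360,30):
        q=manip.ik(P,R(a)); print(n,a,None if q is None else np.round(q,2))
manip.move_to([.507,-.235,.25],R(0) if manip.ik([.507,-.235,.25],R(0)) is not None else R(180))
shot("gear"); print(manip.current_time())
for l in("socket","gearbox"):print(l,[(np.round(d["point"],4).tolist(),round(d["p"],2)) for d in manip.spot_in("wrist",l)][:3])
E
```

```text
gear 0 [-0.68  0.39  1.32  1.65 -0.38  1.41 -0.89]
gear 30 [-0.29  0.19  0.74  1.63 -0.13  1.37 -0.58]
gear 60 [-0.29  0.19  0.74  1.63 -0.13  1.37 -0.05]
gear 90 [-0.29  0.19  0.74  1.63 -0.13  1.37  0.47]
gear 120 [-0.29  0.19  0.74  1.63 -0.13  1.37  0.99]
gear 150 [-0.67  0.38  1.3   1.65 -0.37  1.4   1.72]
gear 180 [-0.65  0.35  1.25  1.64 -0.33  1.39  2.22]
gear 210 [ 1.08  0.28 -0.86  1.56  0.21  1.4   2.29]
gear 240 None
gear 270 [-0.6   0.3   1.17  1.64 -0.28  1.38 -2.54]
gear 300 [-0.6   0.3   1.17  1.64 -0.28  1.38 -2.01]
gear 330 [-0.6   0.3   1.17  1.64 -0.28  1.38 -1.49]
key 0 [-1.    0.12  0.43  1.66 -0.05  1.38 -2.13]
key 30 [-0.97  0.12  0.4   1.65 -0.05  1.38 -1.61]
key 60 [-0.93  0.12  0.36  1.65 -0.04  1.38 -1.09]
key 90 [-0.91  0.12  0.34  1.65 -0.04  1.38 -0.57]
key 120 [-0.86  0.12  0.27  1.65 -0.03  1.38 -0.05]
key 150 [-0.8   0.12  0.21  1.65 -0.03  1.38  0.46]
key 180 [-0.76  0.12  0.17  1.64 -0.02  1.38  0.98]
key 210 [-0.74  0.12  0.15  1.64 -0.02  1.38  1.5 ]
key 240 [-0.71  0.12  0.12  1.64 -0.01  1.38  2.02]
key 270 [-0.68  0.12  0.08  1.64 -0.01  1.38  2.54]
key 300 None
key 330 [-1.62  0.2   1.17  1.68 -0.19  1.39 -2.52]
3.8583
socket [([0.5322, -0.2505, 0.0693], 0.87)]
gearbox [([0.5285, -0.2496, 0.0704], 0.95)]
```

View pics/gear.png

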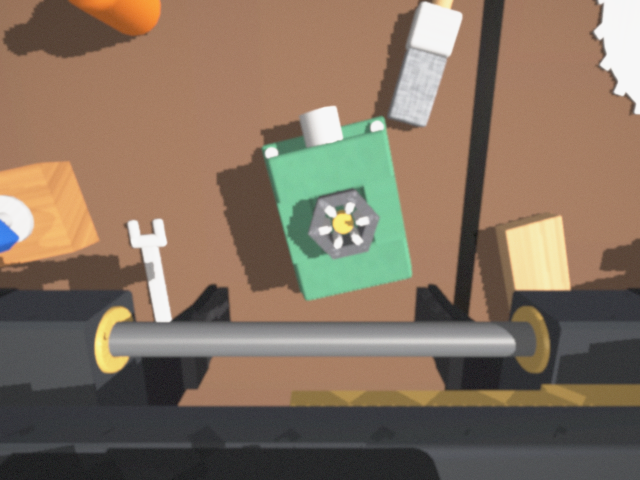

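The boss is at about (344,223) with a bright six-pointed pattern. I'll enlarge it to see which parts are slots.

Run:
```python
from h import *
im=cv2.imread("pics/gear.png");W=np.load("pics/gear.npy");p=manip.camera_params("wrist")
print(px2w([344,223],.09,W,p), w2px(manip.current_tool_pos(),W,p))
# rectify at rim plane: 0.25mm/px around the centre, u=+x right, v up=+y
c=px2w([344,223],.09,W,p)[0];N=560;s=.00015
g=np.array([[0,0],[N,0],[N,N],[0,N]],np.float32)
wp=np.c_[c[0]+(g[:,0]-N/2)*s,c[1]-(g[:,1]-N/2)*s,np.full(4,.09)]
H=cv2.getPerspectiveTransform(w2px(wp,W,p).astype(np.float32),g)
cv2.imwrite("pics/sock.png",cv2.warpPerspective(im,H,(N,N),flags=cv2.INTER_CUBIC))
```

```text
[[ 0.51473869 -0.25323783  0.09      ]] [[323.38927533 305.47784247]]
```

View pics/sock.png

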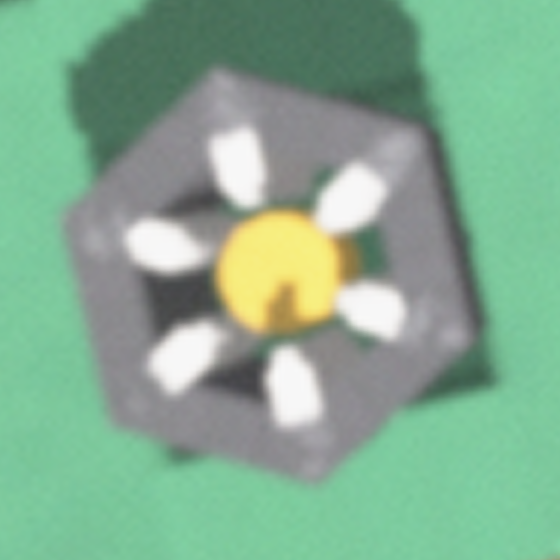

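White parts are the teeth (44.1° mod 60), so the slots lie at 14.1° mod 60 and the socket is near (0.513, −0.2525). I'll cross-check from the opposite yaw to cancel camera bias, then look at the key.

```bash
cat >> h.py <<'E'
def rect(im,W,p,c,z,N=400,s=.0002):
    g=np.array([[0,0],[N,0],[N,N],[0,N]],np.float32)
    wp=np.c_[c[0]+(g[:,0]-N/2)*s,c[1]-(g[:,1]-N/2)*s,np.full(4,z)]
    return cv2.warpPerspective(im,cv2.getPerspectiveTransform(w2px(wp,W,p).astype(np.float32),g),(N,N),flags=cv2.INTER_CUBIC)
def teeth(im,W,p,c):
    r=rect(im,W,p,c,.09); hsv=cv2.cvtColor(r,cv2.COLOR_BGR2HSV)
    m=((hsv[...,2]>205)&(hsv[...,1]<40)).astype(np.uint8)
    n,_,st,ce=cv2.connectedComponentsWithStats(m)
    k=[i for i in range(1,n) if 250<st[i,4]<3000]
    P=np.array([[c[0]+(ce[i][0]-200)*.0002,c[1]-(ce[i][1]-200)*.0002] for i in k])
    return P,r
def fit(P):
    from scipy.optimize import least_squares
    def f(x):
        d=P-x[:2];t=np.arctan2(d[:,1],d[:,0]);k=np.round((t-x[3])/(np.pi/3));b=x[3]+k*np.pi/3
        return (d-x[2]*np.c_[np.cos(b),np.sin(b)]).ravel()
    s=min((least_squares(f,[*P.mean(0),.016,a]) for a in np.linspace(0,1,6)),key=lambda s:s.cost)
    return s.x[:2],s.x[2],np.degrees(s.x[3])%60,np.sqrt(2*s.cost/len(P))
E
python3 - <<'E'
from h import *
c=[.513,-.2525]
p=manip.camera_params("wrist")
P,r=teeth(cv2.imread("pics/gear.png"),np.load("pics/gear.npy"),p,c);print(len(P),fit(P))
manip.move_to([.513,-.2525,.21],R(180))
im,W,p=shot("gear2")
P,r2=teeth(im,W,p,c);print(len(P),fit(P) if len(P)>3 else P)
manip.move_to([.467,.268,.27],R(120)); im,W,p=shot("key1"); print(manip.current_time())
for d in manip.trace("wrist","red_key")[:3]:
    v,u=np.nonzero(d["region"]);print(d["p"],u.mean(),v.mean(),len(u))
k=rect(im,W,p,[.467,.268],.095,400,.0004)
cv2.imwrite("pics/cmp.png",np.hstack([r2,k]))
E
```

```text
6 (array([ 0.51275461, -0.25282138]), np.float64(0.016969055218435964), np.float64(43.400301887803025), np.float64(0.0003521275217083337))
6 (array([ 0.51299884, -0.25271371]), np.float64(0.01704057384599139), np.float64(43.26844201727517), np.float64(0.00032160294690659403))
8.4
0.89 325.4739089184061 215.33728652751424 2108
0.75 215.10830324909747 168.3519855595668 2216
0.59 421.15371329879105 366.9481865284974 579
```

View pics/cmp.png

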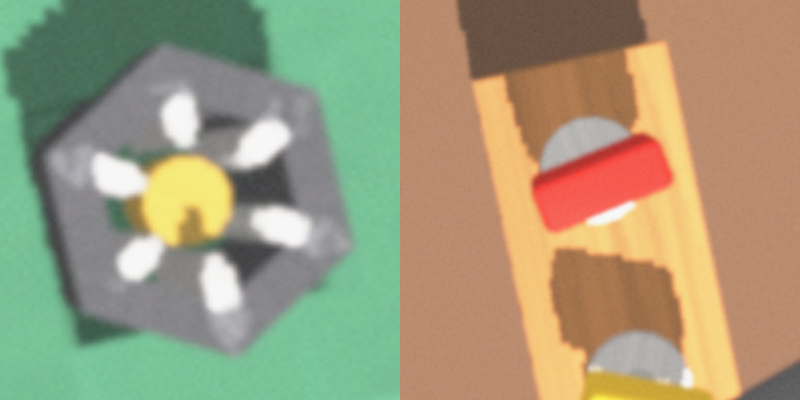

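Socket: both views agree at (0.5129, −0.2528), with slots at 13.3° mod 60. The crop confirms the key with the red handle in the rack's end hole, long axis at about 22°, and the yellow key next to it. I'll fit the handle silhouette from opposite yaws, then grasp.

```bash
cat >> h.py <<'E'
def redfit(im,W,p,x0,zc=.080):
    from scipy.optimize import minimize
    hsv=cv2.cvtColor(im,cv2.COLOR_BGR2HSV)
    m=(((hsv[...,0]<6)|(hsv[...,0]>174))&(hsv[...,1]>170)&(hsv[...,2]>70)).astype(np.uint8)
    n,l,st,ce=cv2.connectedComponentsWithStats(m); m=(l==1+np.argmax(st[1:,4])).astype(np.uint8)
    B=np.array([[i,j,k] for i in(-.028,.028) for j in(-.011,.011) for k in(-.015,.015)])
    def f(x):
        c,s=np.cos(x[2]),np.sin(x[2]);P=B@np.array([[c,s,0],[-s,c,0],[0,0,1]])+[x[0]/50,x[1]/50,zc]
        h=cv2.convexHull((w2px(P,W,p)*16).astype(np.int32));q=np.zeros_like(m);cv2.fillConvexPoly(q,h,1,shift=4)
        return 1-(q&m).sum()/(q|m).sum()
    s=min((minimize(f,[x0[0]*50,x0[1]*50,np.radians(x0[2])],method="Nelder-Mead",options=dict(initial_simplex=np.array([x0[0]*50,x0[1]*50,np.radians(x0[2])])+d*np.vstack([np.zeros(3),np.eye(3)]))) for d in(.2,-.2,.1)),key=lambda s:s.fun)
    return s.x[0]/50,s.x[1]/50,np.degrees(s.x[2]),1-s.fun
E
python3 - <<'E'
from h import *
p=manip.camera_params("wrist");x0=[.467,.268,22]
print(redfit(cv2.imread("pics/key1.png"),np.load("pics/key1.npy"),p,x0))
for a in(22,202):
    manip.move_to([.467,.268,.23],R(a)); im,W,p=shot(f"key{a}"); print(a,redfit(im,W,p,x0))
print(manip.current_time(),manip.current_contact_force())
for a in(13.3,73.3,133.3,193.3):
  for z in(.21,.13): q=manip.ik([.5129,-.2528,z],R(a));print(a,z,None if q is None else np.round(q,2))
E
```

```text
(np.float64(0.46678301179412635), np.float64(0.2750265614718668), np.float64(12.408069370733344), np.float64(0.5773776027011818))
22 (np.float64(0.46699167183546436), np.float64(0.2727329198333503), np.float64(21.36675482081839), np.float64(0.776369168356998))
202 (np.float64(0.4674236145061452), np.float64(0.27371717725061356), np.float64(22.287711699012537), np.float64(0.7781155015197568))
10.1917 [ 0.47745889 -0.77172029  0.39443719]
13.3 0.21 [ 1.18  0.39 -1.01  1.58  0.33  1.36 -1.2 ]
13.3 0.13 [ 1.2   0.49 -1.04  1.68  0.44  1.23 -1.28]
73.3 0.21 [ 1.13  0.36 -0.93  1.59  0.29  1.34 -0.13]
73.3 0.13 [ 1.11  0.44 -0.91  1.68  0.37  1.2  -0.18]
133.3 0.21 [ 1.2   0.39 -1.03  1.58  0.34  1.36  0.89]
133.3 0.13 [ 1.2   0.49 -1.04  1.68  0.45  1.23  0.81]
193.3 0.21 [ 1.33  0.51 -1.25  1.58  0.49  1.41  1.83]
193.3 0.13 [ 1.32  0.63 -1.27  1.67  0.62  1.31  1.75]
```

The overlap of 0.78 is low, so I'll check the mask.

Run:
```python
from h import *
p=manip.camera_params("wrist");o=[]
B=np.array([[i,j,k] for i in(-.028,.028) for j in(-.011,.011) for k in(-.015,.015)])
for a in(22,202):
    im=cv2.imread(f"pics/key{a}.png");W=np.load(f"pics/key{a}.npy")
    t=np.radians(22);c,s=np.cos(t),np.sin(t);u=w2px(B@np.array([[c,s,0],[-s,c,0],[0,0,1]])+[.4672,.2732,.08],W,p)
    h=cv2.convexHull(u.astype(np.int32)); x,y=u.mean(0).astype(int)
    q=im.copy();cv2.polylines(q,[h],True,(255,255,0),1)
    o.append(np.hstack([cv2.resize(k[y-50:y+50,x-65:x+65],(390,300),interpolation=cv2.INTER_NEAREST) for k in(im,q)]))
cv2.imwrite("pics/ov.png",np.vstack(o))
```

```text
(no output)
```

View pics/ov.png

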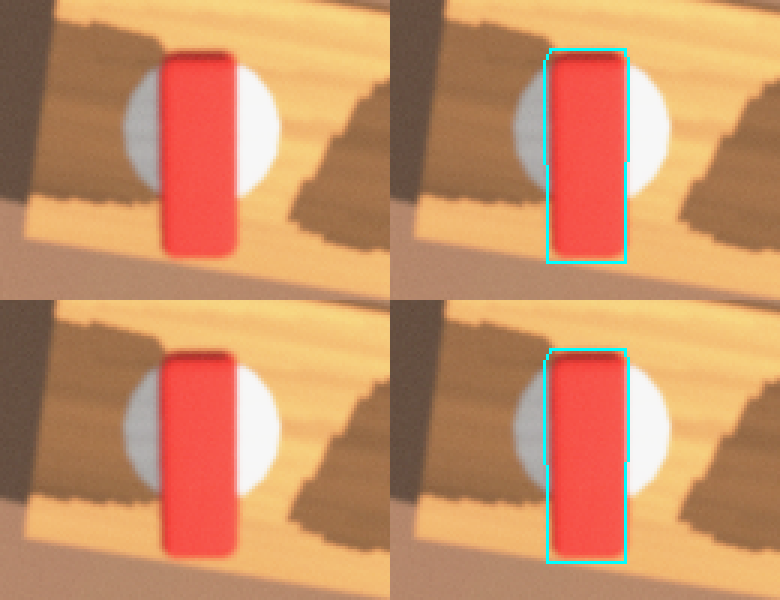

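The mask edge was just tight. The outline sits on the handle, so the key is at (0.467, 0.273), yaw 22°. Grasping and lifting.

Run:
```python
from h import *
for n in("gear","gear2","key22","key202"):W=np.load(f"pics/{n}.npy");print(n,np.round(W[:2,1],2))
x=manip.current_ee_rot()[:,0];print(np.degrees(np.arctan2(x[1],x[0])))
a=22 if x[0]>0 else 202
k=[.4672,.2732]
manip.move_gripper(.05,50)
manip.servo_line([*k,.15],.2,R(a)); manip.servo_line([*k,.061],.1,until_force=10)
print(manip.current_tool_pos());manip.move_gripper(0,50);manip.hold(.2)
print(manip.current_opening(),manip.current_finger_force(),manip.current_contact_force())
manip.servo_line([*k,.13],.1); print(manip.current_contact_force(),manip.current_opening(),manip.current_ee_rot()[:,0])
im,W,p=shot("held"); print(manip.current_time(),manip.current_tool_pos())
```

```text
gear [-0.96 -0.  ]
gear2 [0.96 0.  ]
key22 [-0.89 -0.36]
key202 [-0.89 -0.36]
22.013015146081997
[0.46754407 0.2735178  0.0615947 ]
0.021581310618326056 49.999994337558746 [-0.52483796 -1.31820867  3.05312402]
[ 0.26704087 -0.47338326 -2.45988826] 0.021572633430380874 [ 9.27241845e-01  3.74462074e-01 -8.46372415e-04]
14.3833 [0.46684468 0.27284156 0.12928914]
```

View pics/held.png

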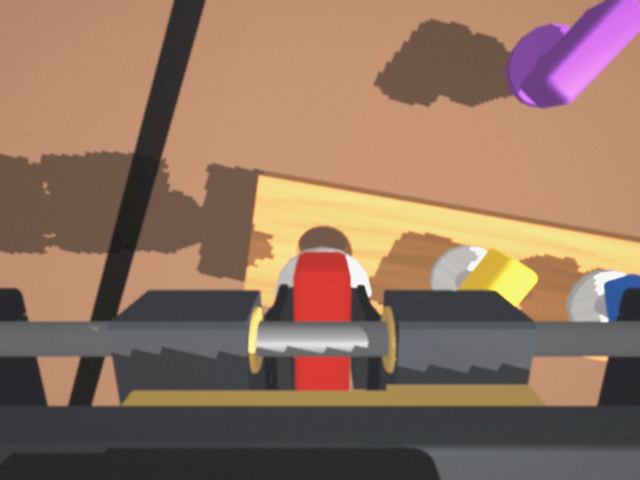

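The red key is held upright, with the handle centred between the pads (red block around (322,320), collar arc on top at row 247) and the other keys undisturbed. I'll check the in-hand offset, then carry it to just above the socket.

Run:
```python
from h import *
p=manip.camera_params("wrist");I=p["tool_from_camera"]
print("handle front top/bot, collar front top/bottom, collar sides",w2px([[.028,0,-.034],[.028,0,-.004],[.024,0,.010],[.024,0,.016],[0,.024,.010],[0,-.024,.010]],I,p).round(1).tolist())
S=[.5129,-.2528]
x,y,_=manip.current_tool_pos()
manip.servo_line([x,y,.22],.2)
for a in(28.3,):
    try: manip.servo_line([*S,.22],.22,R(a))
    except manip.Unreachable as e: print(e); manip.move_to([*S,.22],R(a))
print(manip.current_time(),manip.current_tool_pos(),manip.current_ee_rot()[:,0],np.round(manip.current_joint_positions(),2))
manip.servo_line([*S,.152],.1);manip.hold(.2)
im,W,p=shot("above");print(manip.current_tool_pos(),manip.current_contact_force(),manip.current_time())
cv2.imwrite("pics/above_c.png",cv2.resize(im[130:330,190:450],(780,600),interpolation=cv2.INTER_CUBIC))
for z in(.131,.106):
  for a in(28.3,13.3,8):
    q=manip.ik([*S,z],R(a));print(z,a,None if q is None else np.round(q,2))
```

```text
handle front top/bot, collar front top/bottom, collar sides [[322.9, 272.5], [322.8, 250.4], [322.7, 250.6], [322.7, 247.4], [370.9, 297.2], [274.4, 297.1]]
17.5333 [ 0.51309959 -0.25195154  0.22015509] [8.79916943e-01 4.75127511e-01 1.43164998e-04] [ 1.01  0.3  -0.77  1.58  0.22  1.35 -0.86]
[ 0.51314934 -0.2529046   0.15250934] [-0.36366696 -0.28408565 -3.03883124] 18.6167
0.131 28.3 [ 0.99  0.38 -0.75  1.69  0.28  1.18 -0.9 ]
0.131 13.3 [ 0.96  0.37 -0.7   1.69  0.26  1.18 -1.15]
0.131 8 [ 0.95  0.37 -0.69  1.69  0.25  1.18 -1.24]
0.106 28.3 [ 0.98  0.41 -0.74  1.71  0.3   1.14 -0.92]
0.106 13.3 [ 0.95  0.4  -0.69  1.71  0.28  1.13 -1.16]
0.106 8 [ 0.94  0.39 -0.68  1.71  0.27  1.13 -1.25]
```

View pics/above_c.png

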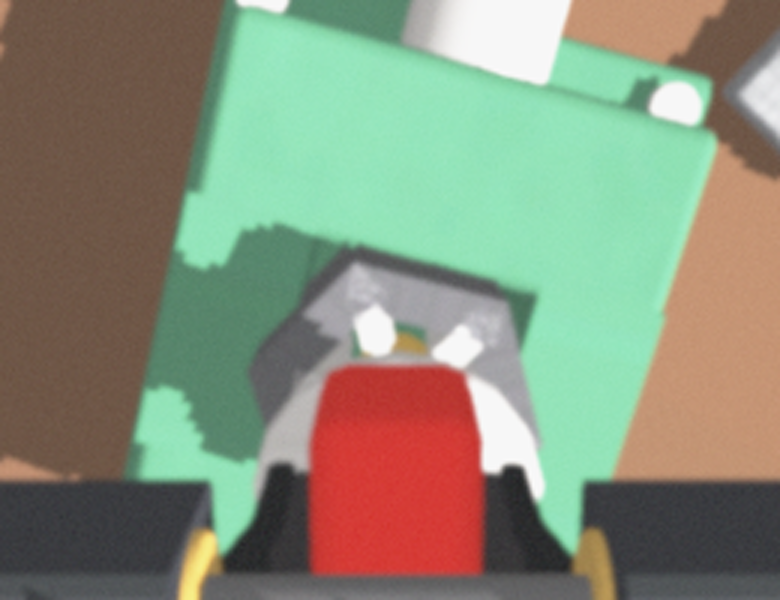

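The collar front shows at the predicted row (about 247), so the key is centred in the gripper to within about 1 mm, above the hexagonal boss. Lowering the nose into the bore, unmeshed, and watching the force.

Run:
```python
from h import *
S=[.5129,-.2528]
def st(m):print(m,np.round(manip.current_tool_pos(),4),np.round(manip.current_contact_force(),1),np.round(manip.current_ft_torque(),2),round(manip.current_time(),2))
print(manip.servo_line([*S,.1315],.04,until_force=6));st("nose")
if manip.current_tool_pos()[2]<.1335:
    manip.servo_line([*S,.131],.03,rot=R(13.3));manip.hold(.2);st("turned")
```

```text
False
nose [ 0.513  -0.2528  0.1315] [ 0.  -0.2 -3.1] [-0.08  0.09  0.  ] 19.27
turned [ 0.5129 -0.2528  0.1311] [ 0.8  0.3 -2.4] [ 0.01  0.13 -0.04] 19.88
```

The nose is in and turned with no side force. Now pushing down.

Run:
```python
from h import *
S=[.5129,-.2528]
def st(m):print(m,np.round(manip.current_tool_pos(),4),np.round(manip.current_contact_force(),1),np.round(manip.current_ft_torque(),2),manip.current_opening(),round(manip.current_time(),2))
print(manip.servo_line([*S,.120],.03,until_force=10));st("mid")
if manip.current_tool_pos()[2]<.122:
    print(manip.servo_line([*S,.101],.03,until_force=24));manip.hold(.3);st("home")
```

```text
False
mid [ 0.5133 -0.253   0.1204] [ 0.9 -0.3  2.7] [-0.23  0.05 -0.03] 0.021580797912144564 20.4
True
home [ 0.5134 -0.2529  0.106 ] [-0.8 -0.5  7.1] [ 0.05  0.47 -0.02] 0.02161586197274747 21.21
```

It is at the expected depth (TCP 0.106), but the force equals only the spring less the key's weight. I'll press a little further so the collar is firmly on the rim.

Run:
```python
from h import *
def st(m):print(m,np.round(manip.current_tool_pos(),4),np.round(manip.current_contact_force(),1),np.round(manip.current_ft_torque(),2),round(manip.current_time(),2))
S=manip.current_tool_pos()[:2]
z=manip.current_tool_pos()[2]
for i in range(8):
    z-=.0008; manip.servo_line([*S,z],.02); manip.hold(.15); st(round(z,4))
    if manip.current_contact_force()[2]>22: break
manip.hold(.5);st("end");shot("home")
im=manip.snapshot("side");cv2.imwrite("pics/end.png",np.hstack([cv2.resize(im[150:250,270:400],(390,300)),cv2.resize(cv2.imread("pics/home.png")[150:350,192:452],(390,300))]))
```

```text
0.1052 [ 0.5134 -0.253   0.106 ] [-3.8  0.6 14.8] [0.28 1.12 0.03] 21.61
0.1044 [ 0.5134 -0.253   0.1059] [-8.   2.4 22.8] [0.54 2.05 0.04] 22.01
end [ 0.5134 -0.253   0.1059] [-8.3  2.9 22.2] [ 0.6   1.96 -0.04] 22.51
```

View pics/end.png

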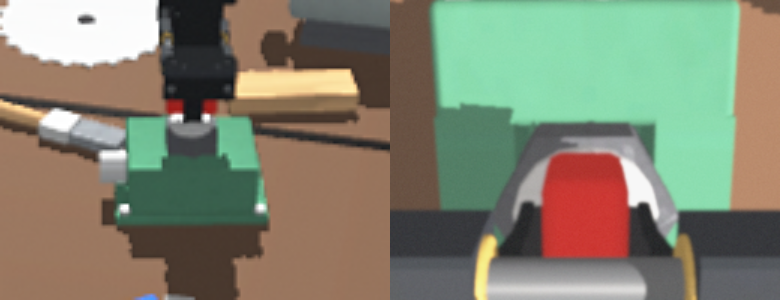

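The TCP stopped hard at 0.106 m while the force rose to 22 N, and the pictures show the collar flat on the boss with the key still gripped. Handing in.

```bash
python3 -c "
from station import manip
print(manip.close_job())"
```

```text
the job is handed in; nothing more can be done
None
```

The red key is meshed in the socket and pressed fully home with the collar on the rim, still gripped at about 22 N, and the job was handed in at about 22.5 s.

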